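Park the lantern slide and clear the brittle board

ROBOT

A 6-joint arm with a two-finger parallel gripper is mounted at the origin on the work surface. World frame = base frame: x ahead of the robot, y to its left, z up, the work surface at z = 0. Lengths are in mm, angles in degrees, forces in N, time in s.
With the tool pointing down it reaches from about 300 to 850 mm from the base axis. Payload 4.2 kg.
Tool frame: the origin (TCP) lies at the very end of the fingers, on their centre line; the grasp point (between the pads) lies 19 mm behind it (env.grip_depth is the distance from the TCP to the grasp point, in mm); z points along the fingers, y is the line along which they close (so a half turn about z gives the same grasp; the last joint's range is limited). The gripper opens to 91 mm and grips with 3 to 60 N. Pads are 32 mm wide; open, the fingers measure 118 mm over their backs; the gripper's body (76 mm by 178 mm) begins 60 mm behind the grasp point.
Start: joints at [-69.5, 18.312, 89.639, -0, 72.044, -1.146], TCP at [212.109, -534.468, 184.376] pointing down, gripper open.
Joint ranges: [-177.97, 177.97], [-48.28, 115.42], [12.27, 149.76], [-77.06, 257.06], [2.81, 150.46], [-146.56, 146.56]. Speed limits (degrees/s): [147.25, 147.25, 180, 180, 180, 180].

INTERFACE

Orientations are given as [roll, pitch, yaw] about the fixed x, y, z axes, in that order (R = Rz(yaw) Ry(pitch) Rx(roll)).
In Python, from workcell import env, cams gives the robot as it stands.
- The arm moves only by the tool apply_moves, never from a script. Its argument "deltas" is a list of rows, each a list of 5 numbers: the shift along the tool's x, y, z in m, then the turn about the tool's z in rad, then the opening, from -1 (shut) to 1 (fully open), so that 0 is half open. In form: [[tx, ty, tz, roll, gripper], ...]. A call has 1 to 5 rows; each row is the pose to reach, as a shift and turn from the pose commanded when the call began, along the tool's axes at that moment; what a row does not reach only later rows make up. A row lasts 1/10 s, in which the tool goes at most 50 mm and 8.59 degrees, less where a joint would pass 70% of its speed; a pose out of reach is approached as far as the arm can. A call with a gripper value outside its range is refused whole. The fingers move at their own pace and stop on an object; "grip_force" is the grip in N (left out, the last holds). Time passes only in rows, so rows that repeat a pose let the fingers close. It gives the time, the measured TCP pose, the force, the opening and the grip force at its end, in the units of the state.
- env.state(): the state, without advancing time (a new reading comes with each control period).
- cams.grab_frame(name): name is "side" or "top" or "wrist"; returns the picture (400x640x3 uint8, blue, green, red); there is no depth.
- cams.get_calibration(name): a dict with "mtx" (3x3 intrinsics, pixels), "k1" (the pictures are not rectified: a ray, as slopes to the right and down, at radius r is drawn at 1 + k1 r^2 times it, then the intrinsics apply), "eye" and "attitude" of the camera in the world; the wrist camera has in their place "tool_from_camera" (4x4, takes a point from camera to tool coordinates, whose origin is the TCP and whose axes are the flange's). Camera axes: x right, y down, z forward; pixel columns grow to the right and rows downward; lengths in mm; the calibration is good to about 2 mm. A picture is of the moment at which its call begins: read the wrist's pose just before it. get_calibration takes no time and is no camera call.
- env.job_done(): hands the job in; it is judged then, once.
The state is a dict: "time_s": time; "qpos": joint angles; "qvel": joint speeds; "effort": joint torques, N m; "ee_pos": TCP position; "ee_rot": TCP orientation; "force": force on the tool from outside, world axes, zero at the start; "torque": the same for the moment, N m; "gripper_width": finger opening in mm; "gripper_force": force on a finger pad.
Only numpy, scipy, OpenCV 4.12 (cv2) and the standard library are available. Lean on these libraries where they do the work, as an engineer would, in place of code of your own. Each camera call takes 0.05 s, during which the arm holds its last target. There are 200 camera calls.

TASK

Lift the lantern's slide knob out of the middle notch of its rail, carry it along to the end notch on the cork-trivet side (away from the oval tray) and drop it fully home there. Then sweep all four brittle chips off the board into the oval tray with the wooden scraper block, without touching the chips with the hand, and stand the scraper upright back on the bare sideboard. Leave the tray and everything else where it is.

Things in the scene. Friction and masses are not known exactly. Their poses are not given: they have to be found in the camera images.
- stand: Fixed wooden serving board on feet with a notched rail along its far side. Origin on the sideboard surface under the board's centre; x points from the board to the rail (roughly away from the robot), y runs along the rail and along the board's length, z up.
- board_top (a point): Centre of the board's top face, z 36 mm (underside 24 mm). Board 130 mm (stand x) by 210 mm (stand y). A 6 mm wide lip, 10 mm higher than the face, runs along each long side, leaving 118 mm between; both short ends (stand y = +/-105 mm) are open, so things are swept off along y.
- rail_mid (a point): Middle of the rail at tooth-top height: stand x 125, y 0, z 108 mm. Rail 16 mm thick, from y -188 to 188 mm between two posts of its height, with five upward-open notches at stand y = -150, -75, 0, 75, 150 mm, each 20 mm wide with rounded mouths; a 14 mm cross pin under the knob sits in the middle one at the start.
- carriage (a joint): Position of the lantern slide along the rail, m, along the stand's +y; 0 is the middle notch (start), +/-0.075 and +/-0.150 the other notches; the end stops are at +/-0.165. Slides with under 1 N of friction, but only while lifted.
- knob (a joint): Height by which the slide is lifted, m: 0 fully home in a notch, 0.022 just clears the teeth, 0.045 the upper stop. The slide with knob, arm and lantern weighs 0.32 kg and sinks under its own weight when let go. It cannot turn or come off the rail.
- knob_grip (a point): Point to grip on the slide's upright round knob (brass-toned plastic cylinder, 32 mm across, top 28 mm above this point, its foot on a block 32 mm below; there the arm to the lantern leaves towards the stand's -x). With the slide home the point is at stand x 125, z 172 mm.
- lantern (a point): Centre of the underside of the small lantern (60 mm across) rigidly hung from the slide's arm; with the slide home it is at stand x 0, z 66 mm, i.e. over the board's middle at the start and just past the board's end when parked in an end notch. The arm's top is at z 150 mm (all rise with the lift).
- tray: Oval aluminium tray 203 mm long (its x), 130 mm wide (its y), rim 16 mm high, floor 3 mm, standing on the sideboard with one long side tucked about 12 mm under an open short end of the board; which end varies. Loose, 0.45 kg. Origin at the centre of its underside.
- trivet: Round cork trivet, diameter 112 mm, 8 mm thick, on the sideboard at the other short end of the board, opposite the tray. Origin at the centre of its underside.
- scraper: Light wooden scraper block upright on the sideboard, far left or right of the board; origin at the centre of its underside. Lower block 108 mm long (its x), 28 mm thick (its y), 40 mm high; on top a handle 60 mm (x) by 22 mm (y), from 40 to 101 mm high. About 0.18 kg. With its x along the stand's x it fits between the board's lips, 5 mm to spare each side.
- chip1: One of four flat amber-brown pieces of nut brittle, about 26 x 22 x 10 mm, lying on the board below the lantern; origin at the centre of its underside. 12 g, hard, slides freely on the wood.
- chip2: One of four flat amber-brown pieces of nut brittle, about 26 x 22 x 10 mm, lying on the board below the lantern; origin at the centre of its underside. 12 g, hard, slides freely on the wood.
- chip3: One of four flat amber-brown pieces of nut brittle, about 26 x 22 x 10 mm, lying on the board below the lantern; origin at the centre of its underside. 12 g, hard, slides freely on the wood.
- chip4: One of four flat amber-brown pieces of nut brittle, about 26 x 22 x 10 mm, lying on the board below the lantern; origin at the centre of its underside. 12 g, hard, slides freely on the wood.
- tumbler: Clear glass tumbler, 95 mm high, 68 mm across; bystander on the side opposite the scraper. Origin at the centre of its underside.
- sweets_box: Lidded turquoise ceramic sweets box, 116 mm across, 106 mm high; bystander at the far right. Origin at the centre of its underside.
- spoon1: Wooden spoon, 190 mm, lying on the sideboard at one side; bystander.
- spoon2: Wooden spoon, 190 mm, lying on the sideboard at the other side; bystander.
Not all that is in view belongs to the job. Leave any yellow look-alike of the scraper alone. Of the things that look like the tray, take the one that is farthest to the robot's left at the start.

How it is judged:
By the outcome, as a careful person would: the job done as asked, in the order asked, and still so for the second after the job is handed in, with the robot touching nothing.
It also fails if it takes over 72 s, if anything falls off the work surface, if the arm or the gripper's body presses on something with over 40 N, if the wrist force passes 120 N, or if a joint passes its speed limit or range.

## Working session

There is one attempt and no reset: what is moved stays moved. The work goes in short steps, Python scripts to look and compute and a tool call to move; the robot and the scene stay as the last step left them, time stands still between calls to the robot, and variables do not carry over. Pictures are saved under pics/ and viewed, at most 10 in all, crops included, and the job is handed in when it is done.

Besides the shell and the picture viewer there is one more tool, called as name(argument=value, ...) on one line, values as JSON. apply_moves: Moves the arm, as the interface text tells. Its arguments: {"type":"object","properties":{"deltas":{"type":"array"},"grip_force":{"type":"number"}},"required":["deltas"]}

```bash
mkdir -p pics; ls; python3 - <<'E'
from workcell import env,cams
import cv2
for n in("top","side"):
    cv2.imwrite(f"pics/{n}0.png",cams.grab_frame(n)); c=cams.get_calibration(n); print(n,c)
print(cams.get_calibration("wrist")); print(env.state())
E
```

```text
pics
top {'mtx': array([[519.28781909,   0.        , 339.06921675],
       [  0.        , 519.28781909, 200.86019871],
       [  0.        ,   0.        ,   1.        ]]), 'k1': -0.1402511959111083, 'eye': array([ 240.04527042,  -35.78161055, 1476.16053421]), 'attitude': array([-171.79137967,   -0.71246097,  -90.53370261])}
side {'mtx': array([[404.60927027,   0.        , 317.66323833],
       [  0.        , 404.60927027, 199.54831068],
       [  0.        ,   0.        ,   1.        ]]), 'k1': -0.028201856436148975, 'eye': array([-17.34207331, 671.88274268, 942.61565221]), 'attitude': array([-134.88984245,    0.43317654, -148.57838913])}
{'mtx': array([[326.62881446,   0.        , 318.59564411],
       [  0.        , 326.62881446, 200.56658531],
       [  0.        ,   0.        ,   1.        ]]), 'k1': -0.03489663545610086, 'tool_from_camera': array([[-1.40680309e-04, -9.61792934e-01, -2.73777888e-01,
         7.72141065e+01],
       [ 9.99999990e-01, -1.34852413e-04, -4.01062696e-05,
         5.38941817e-01],
       [ 1.65431799e-06, -2.73777891e-01,  9.61792944e-01,
        -2.01538945e+02],
       [ 0.00000000e+00,  0.00000000e+00,  0.00000000e+00,
         1.00000000e+00]])}
{'time_s': 0.1, 'qpos': array([-6.95005699e+01,  1.83462724e+01,  8.96981546e+01, -1.57734459e-03,
        7.20437215e+01, -1.14461880e+00]), 'qvel': array([ 0.05093918, -0.1262422 , -0.24129288, -0.04844403, -0.05565534,
       -0.03556224]), 'effort': array([ 3.45163198e-04, -4.13332915e+01, -2.32509166e+01,  7.28741800e-02,
        4.22007695e-02, -5.51675953e-05]), 'ee_pos': array([ 211.9156038 , -533.99997097,  183.63003465]), 'ee_rot': array([-1.79911839e+02, -2.61392302e-04,  2.16445362e+01]), 'force': array([-0.04804335,  0.0010075 ,  0.52168219]), 'torque': array([ 0.04236411, -0.02168052,  0.00588468]), 'gripper_force': 0.0, 'gripper_width': 91.03205283110654}
```

View pics/top0.png

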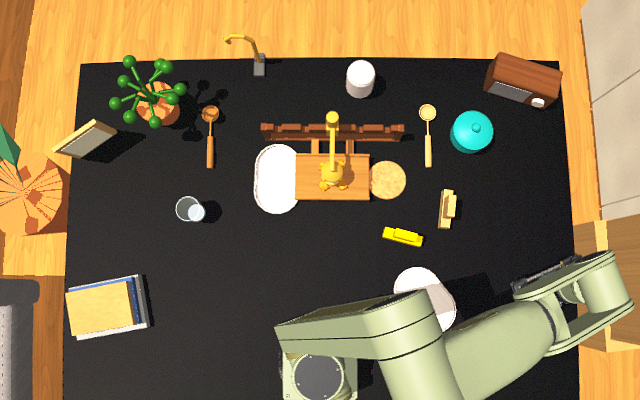

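View pics/side0.png

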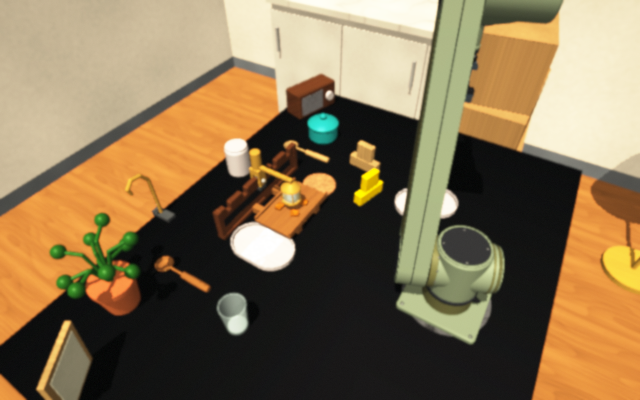

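The top view shows two tray look-alikes: an oval at (277,179) tucked under the board's left end and a round one at (425,298). The left one fits, being farthest left and under the board. There are two scraper blocks, wooden at (447,208) and yellow at (402,237); the wooden one fits. The trivet is at (388,180), the knob at (332,118) and the tumbler at (190,209). I'll confirm these in an enlarged crop.

```bash
cat > h.py <<'E'
import numpy as np, cv2
from scipy.spatial.transform import Rotation as R
from workcell import env,cams
def ray(n,px,st=None):
    c=cams.get_calibration(n); k=np.array([c['k1'],0,0,0,0.])
    s=cv2.undistortPoints(np.array([[px]],float),c['mtx'],k)[0,0]
    d=np.array([s[0],s[1],1])
    if n=='wrist':
        T=c['tool_from_camera']; Q=R.from_euler('xyz',st['ee_rot'],degrees=True)
        return Q.apply(T[:3,3])+st['ee_pos'], Q.apply(T[:3,:3]@d)
    return c['eye'],R.from_euler('xyz',c['attitude'],degrees=True).apply(d)
def at(n,px,z,st=None):
    e,d=ray(n,px,st); return e+d*(z-e[2])/d[2]
def proj(n,p,st=None):
    c=cams.get_calibration(n)
    if n=='wrist':
        T=c['tool_from_camera']; Q=R.from_euler('xyz',st['ee_rot'],degrees=True)
        M=Q.as_matrix()@T[:3,:3]; e=Q.apply(T[:3,3])+st['ee_pos']
    else: M=R.from_euler('xyz',c['attitude'],degrees=True).as_matrix(); e=c['eye']
    v=M.T@(np.array(p)-e); s=v[:2]/v[2]; s=s*(1+c['k1']*(s@s))
    return c['mtx'][:2,:2]@s+c['mtx'][:2,2]
def crop(n,x0,y0,x1,y1,k,fn,im=None):
    im=cams.grab_frame(n) if im is None else im
    cv2.imwrite(fn,cv2.resize(im[y0:y1,x0:x1],None,fx=k,fy=k,interpolation=cv2.INTER_CUBIC))
E
python3 -c "
from h import *
crop('top',245,100,475,260,3.4,'pics/top1.png',cv2.imread('pics/top0.png'))"
```

```text
(no output)
```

View pics/top1.png

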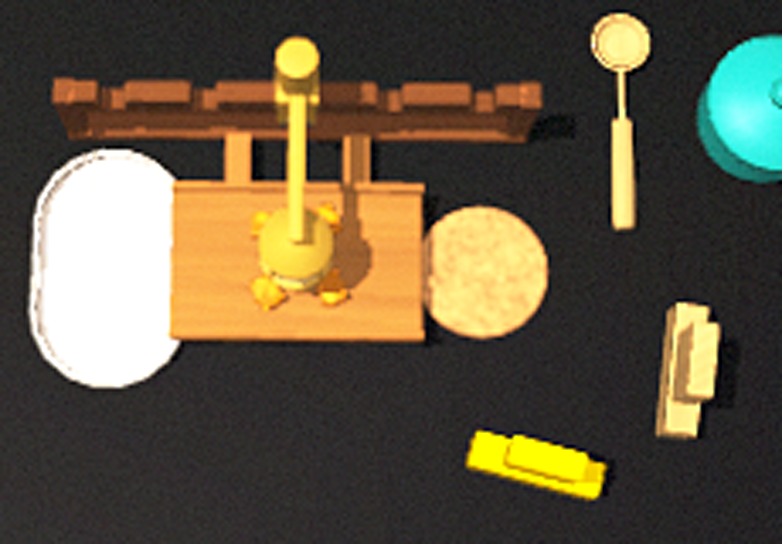

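The crop confirms it: the white oval tray sits under the board's left (+y) end, and the trivet is at the right. The wooden scraper is at crop (690,370), separate from the yellow one. The chips lie around the lantern, and the knob top is at crop (298,58).

```bash
python3 - <<'E'
from h import *
f=lambda u,v,z: at('top',(245+u/3.4-.35,100+v/3.4-.35),z).round(1)
P=[f(*p,46) for p in((174,183),(425,185),(423,340),(171,338))]
print("board",P,np.mean(P,0)); y=(P[0]-P[1]+P[3]-P[2]);print("yaw of stand y",np.degrees(np.arctan2(y[1],y[0]))-90, [np.linalg.norm(P[i]-P[i-1]) for i in range(4)])
print("rail ends z108",f(53,83,108),f(542,86,108))
print("knob top",f(298,58,200))
print("scr block top z40",f(676,303,40),f(709,305,40),f(697,437,40),f(664,430,40), "bottom left near",f(657,435,0))
print("handle z101",[f(*p,101) for p in((693,322),(719,324),(712,401),(687,397))])
print("lant",f(297,252,140)); print("chips",[f(*p,46) for p in((262,222),(328,215),(268,291),(333,291))])
print("tray",f(30,270,16),f(110,150,16),f(105,387,16),"triv",f(488,272,8))
E
```

```text
board [array([582.3,  65.3,  46. ]), array([ 579.2, -143.2,   46. ]), array([ 449. , -139.1,   46. ]), array([452.2,  67.3,  46. ])] [515.675 -37.425  46.   ]
yaw of stand y -0.8699341356290233 [np.float64(130.11537188203394), np.float64(208.5230442900736), np.float64(130.26453853601146), np.float64(206.42480471106177)]
rail ends z108 [650.9 158.8 108. ] [ 646.  -234.6  108. ]
knob top [641.1 -38.1 200. ]
scr block top z40 [ 479.4 -351.1   40. ] [ 477.5 -378.9   40. ] [ 367.5 -364.5   40. ] [ 373.5 -337.1   40. ] bottom left near [ 373.1 -339.4    0. ]
handle z101 [array([ 453.8, -350.8,  101. ]), array([ 452.1, -371.8,  101. ]), array([ 390.5, -363.6,  101. ]), array([ 393.9, -343.7,  101. ])]
lant [504.5 -36.3 140. ]
chips [array([548.6,  -7.6,  46. ]), array([554.1, -62.3,  46. ]), array([490.6, -12.3,  46. ]), array([490.2, -65.7,  46. ])]
tray [515.4 188.7  16. ] [618.8 122.1  16. ] [415.8 124.5  16. ] triv [ 512.4 -198.1    8. ]
```

apply_moves(deltas=[[0,0,-0.04,0.13,1],[0,0,-0.076,0.26,1],[0,0,-0.076,0.391,1],[0,0,-0.076,0.391,1],[0,0,-0.076,0.391,1]])

```text
time_s: 0.6
ee_pos: [211.9, -533.8, 259.3]
ee_rot: [-179.9, 0.0, -0.6]
force: [0.1, -0.3, 0.2]
gripper_width: 91.5
gripper_force: 0.0
```

apply_moves(deltas=[[0.032,-0.038,0,0,1],[0.064,-0.076,0,0,1],[0.096,-0.114,0,0,1],[0.128,-0.152,0,0,1],[0.16,-0.19,0,0,1]])

```text
time_s: 1.1
ee_pos: [375.0, -344.5, 259.1]
ee_rot: [-179.9, 0.1, -0.6]
force: [1.7, -0.1, -0.6]
gripper_width: 90.5
gripper_force: 0.0
```

apply_moves(deltas=[[0.032,-0.038,0,0,1],[0.064,-0.076,0,0,1],[0.096,-0.114,0,0,1],[0.128,-0.152,0,0,1],[0.16,-0.19,0,0,1]])

```text
time_s: 1.6
ee_pos: [537.5, -156.7, 259.0]
ee_rot: [-180.0, 0.1, -0.6]
force: [0.4, -1.4, -1.0]
gripper_width: 91.1
gripper_force: 0.0
```

apply_moves(deltas=[[0.032,-0.038,0,0,1],[0.064,-0.076,0,0,1],[0.09,-0.11,0,0,1],[0.09,-0.11,0,0,1],[0.09,-0.11,0,0,1]])

```text
time_s: 2.1
ee_pos: [628.1, -49.2, 258.4]
ee_rot: [180.0, 0.2, -0.6]
force: [0.0, -0.8, 1.3]
gripper_width: 91.3
gripper_force: 0.0
```

```bash
python3 - <<'E'
from h import *
s=env.state(); print(s['time_s'],s['ee_pos'],s['ee_rot'],s['qpos'])
im=cams.grab_frame('wrist'); cv2.imwrite('pics/w0.png',im)
print(proj('wrist',(641,-39,200),s))
E
```

```text
2.1 [628.10627799 -49.21274802 258.41861082] [179.98070394   0.21427917  -0.56236217] [-5.50405982e+00  2.17027496e+01  7.39945252e+01 -3.78560895e-02
  8.45145469e+01  8.50619547e+01]
[305.26824995 189.34274907]
```

View pics/w0.png

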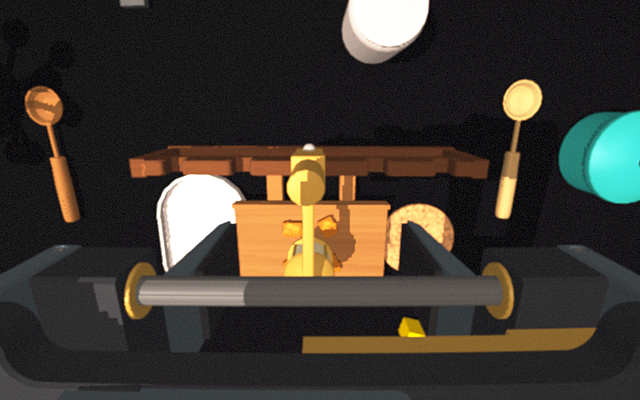

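The wrist view shows the knob top at (307,188), within 2 px of the prediction. Descend and grip.

apply_moves(deltas=[[0.013,-0.01,0.02,0.004,1],[0.013,-0.01,0.06,0.004,1],[0.013,-0.01,0.09,0.004,1],[0.013,-0.01,0.1,0.004,1],[0.013,-0.01,0.1,0.004,1]])

```text
time_s: 2.65
ee_pos: [640.2, -41.2, 159.2]
ee_rot: [180.0, 0.2, -1.1]
force: [-0.5, 0.5, -0.4]
gripper_width: 91.0
gripper_force: 0.0
```

apply_moves(deltas=[[0,0,0,0,-0.5],[0,0,0,0,-0.5],[0,0,0,0,-0.5],[0,0,0,0,-0.5],[0,0,0,0,-0.5]], grip_force=30)

```text
time_s: 3.15
ee_pos: [641.9, -40.0, 160.9]
ee_rot: [180.0, -0.1, -1.0]
force: [0.1, 0.6, -0.1]
gripper_width: 53.9
gripper_force: 0.0
```

apply_moves(deltas=[[0,0,0,0,-0.8],[0,0,0,0,-0.8],[0,0,0,0,-0.8],[0,0,0,0,-0.8],[0,0,0,0,-0.8]])

```text
time_s: 3.65
ee_pos: [641.7, -40.0, 160.3]
ee_rot: [180.0, 0.0, -1.0]
force: [-0.6, 0.7, 0.3]
gripper_width: 31.1
gripper_force: 30.0
```

apply_moves(deltas=[[0,0,-0.008,0,-0.8],[0,0,-0.016,0,-0.8],[0,0,-0.025,0,-0.8],[0,0,-0.033,0,-0.8],[0,0,-0.033,0,-0.8]])

```text
time_s: 4.15
ee_pos: [641.6, -40.0, 195.0]
ee_rot: [180.0, -0.1, -1.0]
force: [-0.3, 0.8, -3.8]
gripper_width: 30.8
gripper_force: 30.0
```

apply_moves(deltas=[[0,0.015,0,0,-0.8],[0,0.035,0,0,-0.8],[0,0.055,0,0,-0.8],[0,0.075,0,0,-0.8],[0,0.075,0,0,-0.8]])

```text
time_s: 4.65
ee_pos: [640.4, -118.7, 192.9]
ee_rot: [179.9, -0.0, -1.2]
force: [1.2, 0.2, -3.4]
gripper_width: 30.9
gripper_force: 30.0
```

apply_moves(deltas=[[0,0.02,0,0,-0.8],[0,0.04,0,0,-0.8],[0,0.06,0,0,-0.8],[0,0.075,0,0,-0.8],[0,0.075,0,0,-0.8]])

```text
time_s: 5.15
ee_pos: [639.3, -192.9, 193.2]
ee_rot: [179.9, -0.0, -1.1]
force: [3.3, -1.2, -3.1]
gripper_width: 30.9
gripper_force: 30.0
```

apply_moves(deltas=[[0.001,-0.002,0.005,0,-0.8],[0.001,-0.002,0.013,0,-0.8],[0.001,-0.002,0.021,0,-0.8],[0.001,-0.002,0.029,0,-0.8],[0.001,-0.002,0.034,0,-0.8]])

```text
time_s: 5.65
ee_pos: [640.5, -187.6, 159.5]
ee_rot: [180.0, -0.0, -1.0]
force: [-4.9, -0.0, 16.9]
gripper_width: 30.8
gripper_force: 30.0
```

apply_moves(deltas=[[0,0,0,0,-0.8],[0,0,0,0,-0.8]])

```text
time_s: 5.85
ee_pos: [639.9, -187.7, 160.1]
ee_rot: [180.0, -0.0, -1.0]
force: [-3.0, 1.0, 3.5]
gripper_width: 30.7
gripper_force: 30.0
```

apply_moves(deltas=[[0,0,0,0,1],[0,0,0,0,1],[0,0,0,0,1],[0,0,0,0,1],[0,0,-0.02,0,1]])

```text
time_s: 6.35
ee_pos: [638.5, -187.6, 176.4]
ee_rot: [-179.9, 0.3, -1.0]
force: [0.9, -1.1, -0.3]
gripper_width: 68.2
gripper_force: 0.0
```

apply_moves(deltas=[[0,0,-0.04,0,1],[0,0,-0.08,0,1],[-0.03,0.025,-0.08,0.05,1],[-0.07,0.055,-0.08,0.11,1],[-0.105,0.085,-0.08,0.11,1]])

```text
time_s: 6.85
ee_pos: [532.5, -271.8, 259.6]
ee_rot: [180.0, -0.0, -7.3]
force: [0.3, -1.1, 0.4]
gripper_width: 91.3
gripper_force: 0.0
```

```bash
python3 - <<'E'
from h import *
s=env.state(); print(s['time_s'],s['ee_pos'],s['ee_rot'])
crop('wrist',0,0,640,400,1.25,'pics/w1.png')
print([proj('wrist',p,s)*1.25 for p in((423,-357.5,101),(641,-188,200))])
crop('top',245,100,475,260,3.4,'pics/top2.png')
E
```

```text
6.85 [ 532.54556814 -271.84265991  259.55635253] [ 1.79962182e+02 -3.56459483e-02 -7.27003256e+00]
[array([499.53626125, 323.06473406]), array([237.92007536, 102.46098721])]
```

View pics/w1.png

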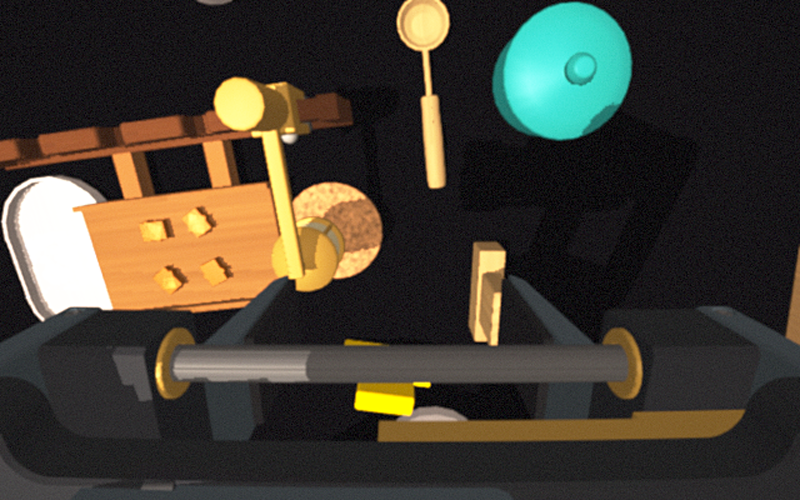

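The wrist view shows the slide home at the trivet-end notch, with the knob top at (240,103) against a predicted (238,102) for home height. The four chips sit free at (154,230), (198,221), (168,280) and (215,271), and the scraper is at (490,295).

apply_moves(deltas=[[-0.03,0.03,0,0,1],[-0.065,0.066,0,0,1],[-0.098,0.099,0.03,0,1],[-0.098,0.099,0.07,0,1],[-0.098,0.099,0.07,0,1]])

```text
time_s: 7.45
ee_pos: [420.3, -354.9, 184.3]
ee_rot: [-179.6, 0.5, -7.4]
force: [-0.4, 1.0, -0.4]
gripper_width: 91.0
gripper_force: 0.0
```

```bash
python3 - <<'E'
from h import *
s=env.state(); print(s['time_s'],s['ee_pos'],s['ee_rot'])
crop('wrist',200,80,460,280,3,'pics/w2.png')
print([((proj('wrist',p,s)-[200,80])*3).round() for p in((423,-357.5,101),)])
q={'ee_pos':np.array([532.5,-271.8,259.5]),'ee_rot':[180,0,-7.27]}
print([at('wrist',(u/1.25,v/1.25),44,q).round() for u,v in((154,230),(198,221),(168,280),(215,271))])
E
```

```text
7.45 [ 420.30288721 -354.91564282  184.29324573] [-179.61097514    0.54327987   -7.41052044]
[array([363., 338.])]
[array([547., -13.,  44.]), array([550., -63.,  44.]), array([490., -12.,  44.]), array([494., -67.,  44.])]
```

View pics/w2.png

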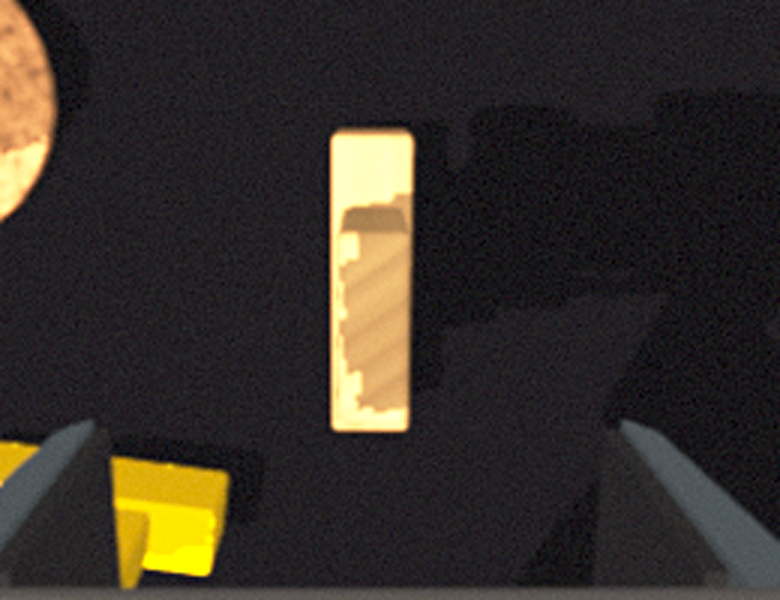

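```bash
python3 - <<'E'
from h import *
s={'ee_pos':np.array([420.3,-354.9,184.3]),'ee_rot':[-179.61,.54,-7.41]}
f=lambda u,v,z: at('wrist',(200+(u+.5)/3-.5,80+(v+.5)/3-.5),z,s).round(1)
print("far edge",f(331,134,40),f(414,134,40),f(372,134,40))
print("handle far top",f(344,232,101),f(410,232,101))
print("near edge",f(370,430,40),f(370,430,101),f(370,410,101))
print("predicted corners",[((proj('wrist',p,s)-[200,80])*3).round() for p in((452.8,-361.3,101),(393.2,-353.7,101),(476.6,-364.4,40),(369.4,-350.6,40))])
E
```

```text
far edge [ 480.7 -353.4   40. ] [ 477.  -381.7   40. ] [ 478.9 -367.4   40. ]
handle far top [ 455.8 -355.8  101. ] [ 453.3 -374.8  101. ]
near edge [ 371.5 -353.1   40. ] [ 394.  -355.6  101. ] [ 400.4 -356.4  101. ]
predicted corners [array([363., 239.]), array([363., 432.]), array([363., 141.]), array([363., 435.])]
```

apply_moves(deltas=[[0.005,0.0045,0.02,0,1],[0.005,0.0045,0.06,0,1],[0.005,0.0045,0.1,0,1],[0.005,0.0045,0.122,0,1],[0.005,0.0045,0.122,0,1]])

```text
time_s: 8.0
ee_pos: [429.2, -360.9, 66.3]
ee_rot: [-179.9, 0.1, -7.2]
force: [0.3, -0.8, 0.8]
gripper_width: 91.4
gripper_force: 0.0
```

apply_moves(deltas=[[0,0,0,0,0],[0,0,0,0,-0.5],[0,0,0,0,-0.5],[0,0,0,0,-0.5],[0,0,0,0,-0.5]], grip_force=15)

```text
time_s: 8.5
ee_pos: [428.6, -362.4, 68.1]
ee_rot: [180.0, -0.1, -7.3]
force: [0.8, 0.0, -0.6]
gripper_width: 53.9
gripper_force: 0.0
```

apply_moves(deltas=[[-0.004,-0.002,0.006,0,-0.1],[-0.004,-0.002,0.006,0,-0.5],[-0.004,-0.002,0.006,0,-0.9],[-0.004,-0.002,0.006,0,-0.9],[-0.004,-0.002,0.006,0,-0.9]])

```text
time_s: 9.0
ee_pos: [424.6, -359.7, 61.3]
ee_rot: [180.0, 0.0, -7.3]
force: [0.3, 0.3, -1.0]
gripper_width: 22.2
gripper_force: 15.0
```

apply_moves(deltas=[[0,0,0,0,-0.9],[0,0,0,0,-0.9],[0,0,0,0,-0.9]], grip_force=30)

```text
time_s: 9.3
ee_pos: [424.6, -359.7, 61.3]
ee_rot: [180.0, -0.0, -7.3]
force: [-0.4, 0.2, -1.1]
gripper_width: 22.1
gripper_force: 30.0
```

apply_moves(deltas=[[0,0,-0.02,0,-0.9],[0,0,-0.05,0,-0.9],[0,0,-0.085,-0.06,-0.9],[0,0,-0.11,-0.113,-0.9],[0,0,-0.11,-0.113,-0.9]])

```text
time_s: 9.8
ee_pos: [426.5, -361.2, 174.9]
ee_rot: [179.7, -0.4, -0.8]
force: [-0.6, -0.7, -2.4]
gripper_width: 21.8
gripper_force: 30.0
```

apply_moves(deltas=[[0,-0.03,0,0,-0.9],[0,-0.07,0,0,-0.9],[0,-0.11,0,0,-0.9],[0,-0.15,0,0,-0.9],[0,-0.19,0,0,-0.9]])

```text
time_s: 10.3
ee_pos: [426.0, -167.7, 169.5]
ee_rot: [-179.9, 0.2, -0.9]
force: [0.7, -0.4, -2.6]
gripper_width: 21.6
gripper_force: 30.0
```

apply_moves(deltas=[[0,-0.035,0,0,-0.9],[0.015,-0.063,0,0,-0.9],[0.05,-0.063,0,0,-0.9],[0.087,-0.063,0,0,-0.9],[0.087,-0.063,0,0,-0.9]])

```text
time_s: 10.8
ee_pos: [518.7, -107.5, 169.2]
ee_rot: [-180.0, -0.0, -0.8]
force: [-0.9, 0.1, -1.8]
gripper_width: 21.7
gripper_force: 30.0
```

```bash
python3 - <<'E'
from h import *
s=env.state(); print(s['time_s'],s['ee_pos'],s['ee_rot'],s['gripper_width'])
crop('wrist',140,60,500,330,2.2,'pics/w3.png')
E
```

```text
10.8 [ 518.70118055 -107.50294287  169.23799331] [-1.79988933e+02 -4.82004462e-02 -7.86278191e-01] 21.719569956766936
```

View pics/w3.png

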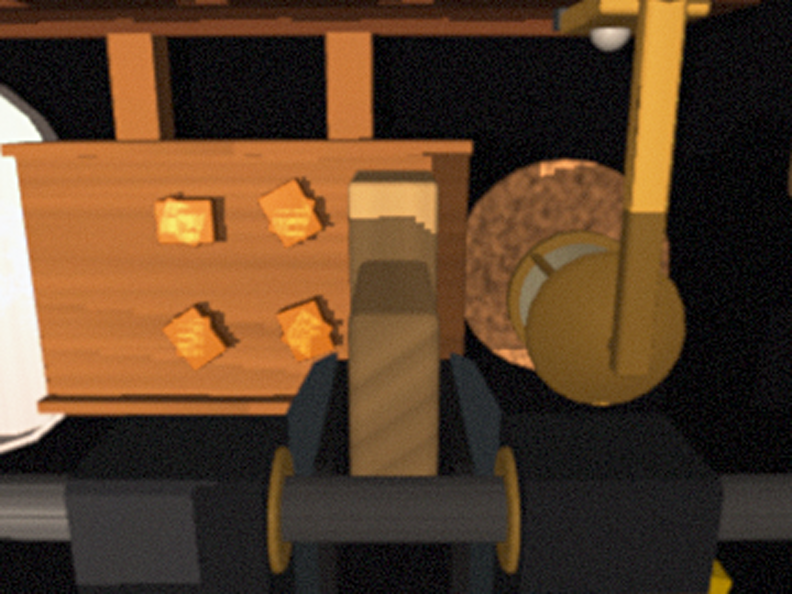

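```bash
python3 - <<'E'
from h import *
s={'ee_pos':np.array([518.7,-107.5,169.2]),'ee_rot':[-180,0,-.79]}
f=lambda u,v,z: at('wrist',(140+(u+.5)/2.2-.5,60+(v+.5)/2.2-.5),z,s).round(1)
print("far lip outer",f(200,141,46),"inner top",f(200,154,46),"near outer top/bot",f(200,413,46),f(200,413,24),"near inner",f(200,400,46),f(200,398,36))
print("right end",f(472,142,46),f(464,300,36),"left",f(30,280,36))
print("scr far top",f(350,183,147.9),f(438,183,147.9))
print("chips",[f(*p,44) for p in((186,220),(292,212),(196,337),(306,332))])
E
```

```text
far lip outer [582.5 -23.4  46. ] inner top [576.9 -22.9  46. ] near outer top/bot [452.3 -12.   46. ] [442.6  -5.4  24. ] near inner [459.2 -12.6  46. ] [456.1  -9.8  36. ]
right end [ 580.3 -143.6   46. ] [ 505.3 -141.9   36. ] left [518.3  67.5  36. ]
scr far top [573.4 -95.4 147.9] [ 573.  -122.5  147.9]
chips [array([547.2, -13.4,  44. ]), array([550.1, -62.2,  44. ]), array([490.9, -13. ,  44. ]), array([492.7, -65.9,  44. ])]
```

apply_moves(deltas=[[-0.003,0,0.015,0,-0.9],[-0.003,0,0.035,0,-0.9],[-0.003,0,0.052,0,-0.9],[-0.003,0,0.052,0,-0.9],[-0.003,0,0.052,0,-0.9]])

```text
time_s: 11.35
ee_pos: [511.0, -107.8, 118.9]
ee_rot: [-180.0, 0.1, -0.9]
force: [-0.1, 0.5, -1.9]
gripper_width: 21.9
gripper_force: 30.0
```

apply_moves(deltas=[[0,0,0,0,-0.9],[0,0,0,0,-0.9]])

```text
time_s: 11.55
ee_pos: [512.6, -108.1, 120.3]
ee_rot: [180.0, -0.1, -0.8]
force: [-0.3, 0.2, -1.6]
gripper_width: 21.8
gripper_force: 30.0
```

apply_moves(deltas=[[0.003,0,0.003,0,-0.9],[0.003,0,0.009,0,-0.9],[0.003,0,0.015,0,-0.9],[0.003,0,0.021,0,-0.9],[0.003,0,0.021,0,-0.9]])

```text
time_s: 12.05
ee_pos: [515.0, -107.8, 97.7]
ee_rot: [-180.0, 0.0, -0.8]
force: [-1.0, 0.1, -1.6]
gripper_width: 21.7
gripper_force: 30.0
```

apply_moves(deltas=[[0,0,0,0,-0.9],[0,0,0,0,-0.9]])

```text
time_s: 12.25
ee_pos: [515.0, -107.9, 98.2]
ee_rot: [180.0, 0.0, -0.8]
force: [0.3, 0.9, -2.2]
gripper_width: 21.4
gripper_force: 30.0
```

apply_moves(deltas=[[0,-0.008,0,0,-0.9],[0,-0.017,0,0,-0.9],[0,-0.026,0,0,-0.9],[0,-0.035,0,0,-0.9],[0,-0.044,0,0,-0.9]])

```text
time_s: 12.75
ee_pos: [515.8, -62.9, 98.4]
ee_rot: [180.0, -0.0, -0.8]
force: [0.4, 1.4, -1.9]
gripper_width: 21.8
gripper_force: 30.0
```

apply_moves(deltas=[[0,-0.009,0,0,-0.9],[0,-0.018,0,0,-0.9],[0,-0.027,0,0,-0.9],[0,-0.036,0,0,-0.9],[0,-0.045,0,0,-0.9]])

```text
time_s: 13.25
ee_pos: [516.4, -18.2, 98.3]
ee_rot: [180.0, -0.0, -0.8]
force: [-0.7, -0.4, -2.2]
gripper_width: 21.9
gripper_force: 30.0
```

apply_moves(deltas=[[0,-0.009,0,0,-0.9],[0,-0.018,0,0,-0.9],[0,-0.026,0,0,-0.9],[0,-0.034,0,0,-0.9],[0,-0.042,0,0,-0.9]])

```text
time_s: 13.75
ee_pos: [517.1, 23.7, 98.4]
ee_rot: [180.0, -0.0, -0.8]
force: [0.3, -0.3, -2.2]
gripper_width: 22.0
gripper_force: 30.0
```

apply_moves(deltas=[[0,-0.008,0,0,-0.9],[0,-0.016,0,0,-0.9],[0,-0.024,0,0,-0.9],[0,-0.032,0,0,-0.9],[0,-0.039,0,0,-0.9]])

```text
time_s: 14.25
ee_pos: [517.6, 62.8, 98.3]
ee_rot: [-180.0, 0.0, -0.8]
force: [-0.2, 0.4, -1.9]
gripper_width: 22.0
gripper_force: 30.0
```

apply_moves(deltas=[[0,0,0,0,-0.9],[0,0,0,0,-0.9],[0,0,0,0,-0.9]])

```text
time_s: 14.55
ee_pos: [517.6, 61.9, 98.3]
ee_rot: [180.0, 0.0, -0.8]
force: [-0.4, 1.1, -1.5]
gripper_width: 21.4
gripper_force: 30.0
```

```bash
python3 - <<'E'
from h import *
s=env.state(); print(s['time_s'],s['ee_pos'],s['ee_rot'],s['gripper_width'])
crop('wrist',0,0,640,400,1.25,'pics/w4.png')
E
```

```text
14.55 [517.55575668  61.85138259  98.32128904] [ 1.79983399e+02  2.75580972e-03 -8.21409581e-01] 21.357619975090383
```

View pics/w4.png

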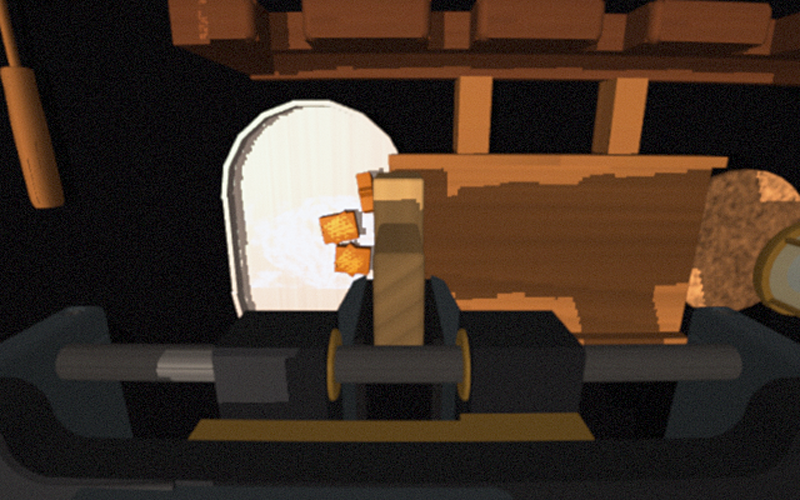

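Three chips are in the tray at (340,228), (352,260) and (367,190), and the fourth is hidden by the scraper. I'll push slightly further, then lift and check.

apply_moves(deltas=[[0,-0.004,0,0,-0.9],[0,-0.008,0,0,-0.9],[0,-0.012,0,0,-0.9],[0,-0.012,0,0,-0.9],[0,-0.012,0,0,-0.9]])

```text
time_s: 15.1
ee_pos: [517.7, 74.3, 98.3]
ee_rot: [180.0, 0.0, -0.8]
force: [0.4, 0.2, -1.8]
gripper_width: 21.8
gripper_force: 30.0
```

apply_moves(deltas=[[0,0,-0.02,0,-0.9],[0,0.02,-0.06,0,-0.9],[0,0.05,-0.09,0,-0.9],[0,0.05,-0.09,0,-0.9],[0,0.05,-0.09,0,-0.9]])

```text
time_s: 15.6
ee_pos: [517.1, 23.8, 188.7]
ee_rot: [-180.0, -0.1, -0.9]
force: [1.2, 0.5, -2.3]
gripper_width: 21.9
gripper_force: 30.0
```

```bash
python3 - <<'E'
from h import *
s=env.state(); print(s['time_s'],s['ee_pos'],s['ee_rot'],s['gripper_width'])
a=cams.grab_frame('wrist')[60:300,140:440]; b=cams.grab_frame('side')[160:310,200:370]
h=lambda i,w:cv2.resize(i,(w,int(i.shape[0]*w/i.shape[1])),interpolation=cv2.INTER_CUBIC)
a=h(a,400);b=h(b,400); H=max(len(a),len(b)); o=np.zeros((H,800,3),np.uint8); o[:len(a),:400]=a;o[:len(b),400:]=b
cv2.imwrite('pics/w5.png',o)
E
```

```text
15.6 [517.05582463  23.77042982 188.71111032] [-1.79976526e+02 -5.88542547e-02 -8.99434841e-01] 21.949552905760044
```

View pics/w5.png

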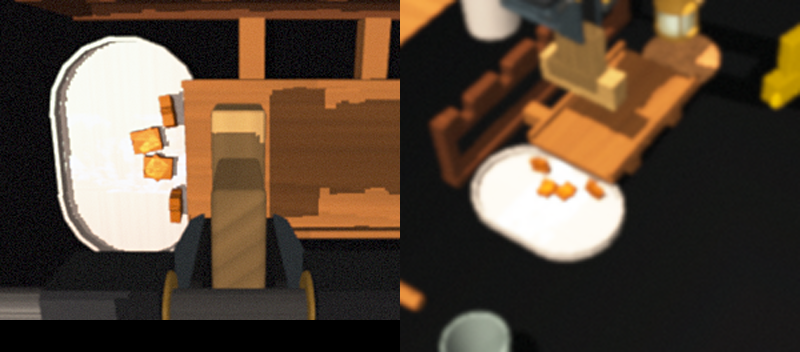

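All four chips are in the tray (left panel at (167,110), (147,140), (157,167) and (176,206)), the side view agrees, and the board is empty. Next I return the scraper.

apply_moves(deltas=[[-0.03,0,0,0,-0.9],[-0.065,0,0,0,-0.9],[-0.088,0.01,0,0,-0.9],[-0.088,0.045,0,0,-0.9],[-0.088,0.085,0,0,-0.9]])

```text
time_s: 16.2
ee_pos: [426.5, -58.8, 187.2]
ee_rot: [-180.0, 0.1, -0.6]
force: [1.5, -0.4, -2.0]
gripper_width: 21.8
gripper_force: 30.0
```

apply_moves(deltas=[[0,0.04,0,0,-0.9],[0,0.08,0,0,-0.9],[0,0.12,0,0,-0.9],[0,0.16,0,0,-0.9],[0,0.2,0,0,-0.9]])

```text
time_s: 16.7
ee_pos: [424.4, -260.1, 186.8]
ee_rot: [-179.9, 0.1, -0.8]
force: [0.5, 0.1, -2.4]
gripper_width: 21.3
gripper_force: 30.0
```

apply_moves(deltas=[[0,0.04,0,0,-0.9],[0,0.075,0,0,-0.9],[0,0.1,0,0,-0.9],[0,0.1,0,0,-0.9],[0,0.1,0,0,-0.9]])

```text
time_s: 17.2
ee_pos: [423.2, -358.6, 186.6]
ee_rot: [-179.8, 0.1, -0.8]
force: [0.1, 0.4, -2.0]
gripper_width: 21.7
gripper_force: 30.0
```

apply_moves(deltas=[[0,0,0.03,0,-0.9],[0,0,0.06,0,-0.9],[0,0,0.09,0,-0.9],[0,0,0.105,0,-0.9],[0,0,0.11,0,-0.9]])

```text
time_s: 17.7
ee_pos: [422.5, -356.7, 76.0]
ee_rot: [-179.8, 0.2, -0.7]
force: [0.3, -0.3, -1.0]
gripper_width: 21.8
gripper_force: 30.0
```

apply_moves(deltas=[[0,0,0,0,-0.9],[0,0,0,0,-0.9],[0,0,0,0,-0.9]])

```text
time_s: 18.0
ee_pos: [424.4, -360.0, 79.6]
ee_rot: [179.9, -0.1, -0.8]
force: [-0.1, -0.1, -2.1]
gripper_width: 21.4
gripper_force: 30.0
```

Bottom at about 18 mm; lower to contact.

apply_moves(deltas=[[0,0,0.006,0,-0.9],[0,0,0.012,0,-0.9],[0,0,0.015,0,-0.9],[0,0,0.017,0,-0.9],[0,0,0.0185,0,-0.9]])

```text
time_s: 18.5
ee_pos: [424.0, -359.6, 61.4]
ee_rot: [-180.0, -0.0, -0.8]
force: [-1.8, 3.3, 17.1]
gripper_width: 21.8
gripper_force: 30.1
```

apply_moves(deltas=[[0,0,0,0,-0.9],[0,0,0,0,-0.9]])

```text
time_s: 18.7
ee_pos: [423.9, -359.5, 61.4]
ee_rot: [180.0, -0.1, -0.8]
force: [-0.5, 2.1, 8.2]
gripper_width: 21.7
gripper_force: 30.0
```

Contact is made. Open and retreat.

apply_moves(deltas=[[0,0,0,0,0.3],[0,0,0,0,0.3],[0,0,0,0,0.3],[0,0,0,0,0.3],[0,0,0,0,0.3]])

```text
time_s: 19.2
ee_pos: [423.5, -359.7, 59.7]
ee_rot: [-180.0, 0.0, -0.8]
force: [-1.0, -0.2, -0.6]
gripper_width: 58.0
gripper_force: 0.0
```

apply_moves(deltas=[[0,0,-0.03,0,0.3],[0,0,-0.07,0,0.3],[0,0,-0.11,0,0.3],[0,0,-0.15,0,0.3],[-0.05,0,-0.17,0,0.3]])

```text
time_s: 19.7
ee_pos: [381.6, -360.9, 231.9]
ee_rot: [179.7, -0.4, -0.6]
force: [-1.5, -0.3, -0.0]
gripper_width: 59.4
gripper_force: 0.0
```

apply_moves(deltas=[[-0.04,0.04,0,0,0.3],[-0.07,0.07,0,0,0.3],[-0.07,0.07,0,0,0.3],[-0.07,0.07,0,0,0.3],[-0.07,0.07,0,0,0.3]])

```text
time_s: 20.2
ee_pos: [306.7, -427.4, 228.2]
ee_rot: [-180.0, -0.0, -0.8]
force: [1.0, -0.3, -0.7]
gripper_width: 59.3
gripper_force: 0.0
```

```bash
python3 - <<'E'
from h import *
s=env.state(); print(s['time_s'],s['ee_pos'],s['ee_rot'],s['force'])
a=cams.grab_frame('top')[90:270,240:500]; b=cams.grab_frame('side')[110:310,200:430]
h=lambda i,w:cv2.resize(i,(w,int(i.shape[0]*w/i.shape[1])),interpolation=cv2.INTER_CUBIC)
a=h(a,400);b=h(b,400); H=max(len(a),len(b)); o=np.zeros((H,800,3),np.uint8); o[:len(a),:400]=a;o[:len(b),400:]=b
cv2.imwrite('pics/end.png',o)
E
```

```text
20.2 [ 306.72415268 -427.36713108  228.20280561] [-1.79957609e+02 -8.67332936e-03 -7.85844147e-01] [ 1.01946899 -0.25609078 -0.68039987]
```

View pics/end.png

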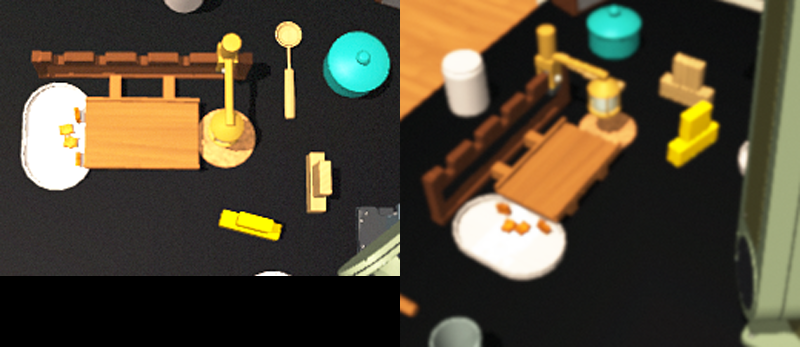

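The end views show the scraper upright at (317,182) in the left panel, the lantern parked at the trivet end, four chips in the tray near (70,132), and the board bare.

```bash
python3 -c "
from workcell import env
print(env.job_done())"
```

```text
the job is handed in; nothing more can be done
None
```

The job is handed in at about 20 s: the slide is home in the trivet-end notch, all four chips are in the oval tray, and the scraper stands upright on the bare sideboard; the end views showed nothing else moved.

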